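Pack a canister and a case into the free bay of a steel parts drawer

TASK

The parts drawer standing on the bench still has one empty bay. Pack the slim metal canister and the tall wooden case into that bay side by side, both upright and resting flat on the drawer's floor, with the case square to the drawer's sides. The wide canister and the flat case do not belong there.

Things in the scene. Friction and masses are not known exactly. Their poses are not given: they have to be found in the camera images.
- drawer: Loose olive steel drawer, 3 kg, 160 (x) by 260 (y) by 40 mm high, walls and floor 4 mm, open on top. Origin: centre of its underside. Its front (-x face) has a bright pull standing out 14 mm; +y is left seen from the front; z up. Partitions as high as the rim make a rear bay and a front left bay, both full of stock below the rim, and an empty front right bay. Turned up to 20 degrees.
- bay (a point): Centre of the floor of the drawer's empty front right bay, 4 mm above its underside, axes parallel to the drawer's. The bay is 78 mm along x, 152 mm along y, 36 mm deep. Canister and case fit in one row along y with 30 mm to spare in all.
- canister: Slim metal canister, to be packed: closed plain cylinder, diameter 52 mm, 90 mm high, about 0.3 kg, standing on the bench. Origin: centre of its underside; z up along its axis. Not the wide canister (diameter 76, 115 mm high) that also stands on the bench.
- case: Tall wooden case, to be packed: closed block, 50 mm (x) by 70 mm (y) by 85 mm high, about 0.25 kg, small brass clasp on its -x face, standing on the bench, turned up to 70 degrees. Origin: centre of its underside; z up. Not the flat wooden case (70 by 100 by 32 mm) that also lies on the bench.
Not all that is in view belongs to the job. Leave any blue or orange look-alike of the case alone.

How it is judged:
By the outcome, as a careful person would: the job done as asked, in the order asked, and still so for the second after the job is handed in, with the robot touching nothing.
It also fails if it takes over 58 s, if anything falls off the work surface, if the arm or the gripper's body presses on something with over 40 N, if the wrist force passes 120 N, or if a joint passes its speed limit or range.

ROBOT

A 6-joint arm with a two-finger parallel gripper is mounted at the origin on the work surface. World frame = base frame: x ahead of the robot, y to its left, z up, the work surface at z = 0. Lengths are in m, angles in degrees, forces in N, time in s.
With the tool pointing down it reaches from about 0.4 to 0.825 m from the base axis. Payload 7 kg.
Tool frame: the origin (TCP) lies on the centre line of the jaws, within the pads' length; the fingertips stand 11 mm ahead of it and the grasp point (between the pads) lies 8 mm behind it; z points along the fingers, y is the line along which they close (so a half turn about z gives the same grasp; the last joint's range is limited). The gripper opens to 88 mm and grips with 3 to 60 N. Pads are 19 mm wide; open, the fingers measure 130 mm over their backs; the gripper's body (78 mm by 193 mm) begins 47 mm behind the grasp point.
Start: joints at [-57.691, 20.546, 0.682, 0, -70.136, -16.507], TCP at [0.184, -0.649, 0.238] pointing down, gripper open.
Joint ranges: [-176.03, 176.03], [-82.01, 121.73], [-58.28, 71.71], [-173.87, 95.51], [-174.79, -0.11], [-173.66, 173.66]. Speed limits (degrees/s): [136.94, 136.94, 172.46, 180, 180, 180].

INTERFACE

Orientations are given as [roll, pitch, yaw] about the fixed x, y, z axes, in that order (R = Rz(yaw) Ry(pitch) Rx(roll)).
In Python, from plant import r, capture, camera_model, job gives the robot as it stands.
- The arm moves only by the tool drive_tool, never from a script. Its argument "increments" is a list that holds one entry, the list of rows, each a list of 5 numbers: the gripper's target within -1 to 1 (fully open at 1, half-way at 0, shut at -1), then the shift along the tool's x, y, z scaled (see below), then the turn about the tool's z scaled (see below). In form: [[[gripper, tx, ty, tz, roll], ...]]. A call has 1 to 5 rows; each row is the pose to reach, as a shift and turn from the pose commanded when the call began, along the tool's axes at that moment, turning the shorter way round; what a row does not reach only later rows make up. The controller multiplies each number of a shift by 120 mm and each number of a turn by 360 degrees. A row lasts 1/8 s, in which the tool goes at most 62.5 mm and 10.7 degrees, less where a joint would pass 70% of its speed; a pose out of reach is approached as far as the arm can. A call with a number of a shift or a turn outside -1 to 1 is refused whole. A call with a gripper value outside its range is refused whole. The fingers move at their own pace and stop on an object; "squeeze" is the grip in N (left out, the last holds). Time passes only in rows, so rows that repeat a pose let the fingers close. It gives the time, the measured TCP pose, the force, the opening and the grip force at its end, in the units of the state.
- r.get_state(): the state, without advancing time (a new reading comes with each control period).
- capture(name): name is "scene" or "top" or "wrist"; returns the picture (420x560x3 uint8, red, green, blue); there is no depth.
- camera_model(name): a dict with "camera_matrix" (3x3 intrinsics, pixels), "rvec" (rotation vector, rad) and "tvec" (3), from world to camera coordinates, as OpenCV has them. Camera axes: x right, y down, z forward; pixel columns grow to the right and rows downward; lengths in m; the calibration is good to about 2 mm. A picture is of the moment at which its call begins: read the wrist's pose just before it. camera_model takes no time and is no camera call; for the wrist camera it gives the pose at the moment of the call.
- job.close_job(): hands the job in; it is judged then, once.
The state is a dict: "time_s": time; "joints": joint angles; "qd": joint speeds; "joint_torque": joint torques, N m; "tcp_pos": TCP position; "eef_rot": TCP orientation; "contact_force": force on the tool from outside, world axes, zero at the start; "moment": the same for the moment, N m; "gripper_width": finger opening in m; "gripper_force": force on a finger pad.
Only numpy, scipy, OpenCV 4.12 (cv2) and the standard library are available. Lean on these libraries where they do the work, as an engineer would, in place of code of your own. Each camera call takes 0.05 s, during which the arm holds its last target. There are 200 camera calls.

## Working session

There is one attempt and no reset: what is moved stays moved. The work goes in short steps, Python scripts to look and compute and a tool call to move; the robot and the scene stay as the last step left them, time stands still between calls to the robot, and variables do not carry over. Pictures are saved under pics/ and viewed, at most 10 in all, crops included, and the job is handed in when it is done.

Besides the shell and the picture viewer there is one more tool, called in YAML: its name, and indented under it one key for each argument. drive_tool: Moves the arm, as the interface text tells. Its arguments: {"type":"object","properties":{"increments":{"type":"array"},"squeeze":{"type":"number"}},"required":["increments"]}

```bash
mkdir -p pics; ls; python3 - <<'E'
from plant import r,capture,camera_model
import cv2
for n in("scene","top"):
    cv2.imwrite(f"pics/{n}0.png",cv2.resize(capture(n)[:,:,::-1],None,fx=1.4,fy=1.4,interpolation=cv2.INTER_CUBIC))
s=r.get_state();print({k:s[k] for k in("time_s","tcp_pos","eef_rot","gripper_width","contact_force")})
for n in("scene","top","wrist"):
    m=camera_model(n);print(n,m)
E
```

```text
pics
{'time_s': 0.1, 'tcp_pos': array([ 0.18368159, -0.64906716,  0.23672216]), 'eef_rot': array([ 1.79913019e+02, -7.51686095e-03, -1.64203862e+02]), 'gripper_width': 0.08759718016924081, 'contact_force': array([-0.52666263, -0.41252587,  0.04669967])}
scene {'camera_matrix': array([[447.25397252,   0.        , 275.29667906],
       [  0.        , 447.25397252, 204.83382241],
       [  0.        ,   0.        ,   1.        ]]), 'rvec': array([ 2.10048555,  0.66819263, -0.34364516]), 'tvec': array([-0.44365046, -0.09040822,  1.41732108])}
top {'camera_matrix': array([[450.30096814,   0.        , 277.81617829],
       [  0.        , 450.30096814, 205.22702379],
       [  0.        ,   0.        ,   1.        ]]), 'rvec': array([ 2.16928737, -2.18543751,  0.11881568]), 'tvec': array([0.07895518, 0.48214017, 1.03521217])}
wrist {'camera_matrix': array([[338.12454068,   0.        , 276.97884102],
       [  0.        , 338.12454068, 211.68533455],
       [  0.        ,   0.        ,   1.        ]]), 'rvec': array([-1.79772488, -2.37461837, -0.29840013]), 'tvec': array([ 0.67424621, -0.03131398,  0.38974526])}
```

View pics/scene0.png

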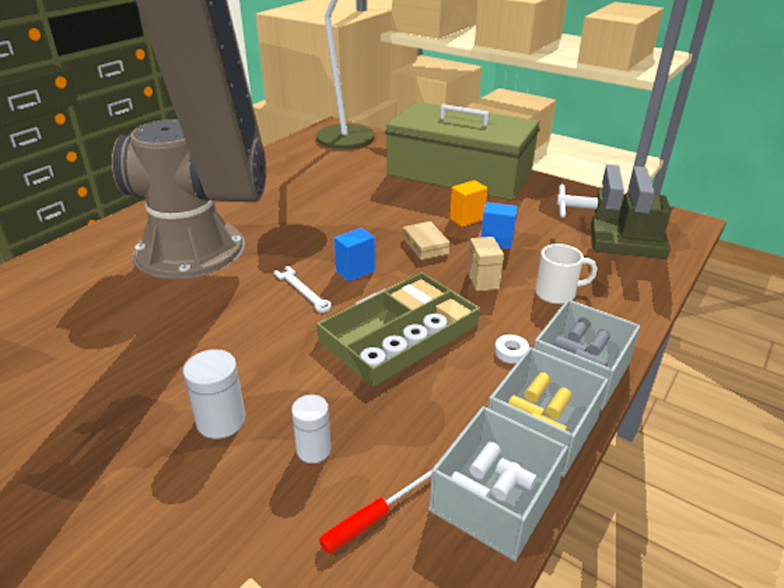

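View pics/top0.png

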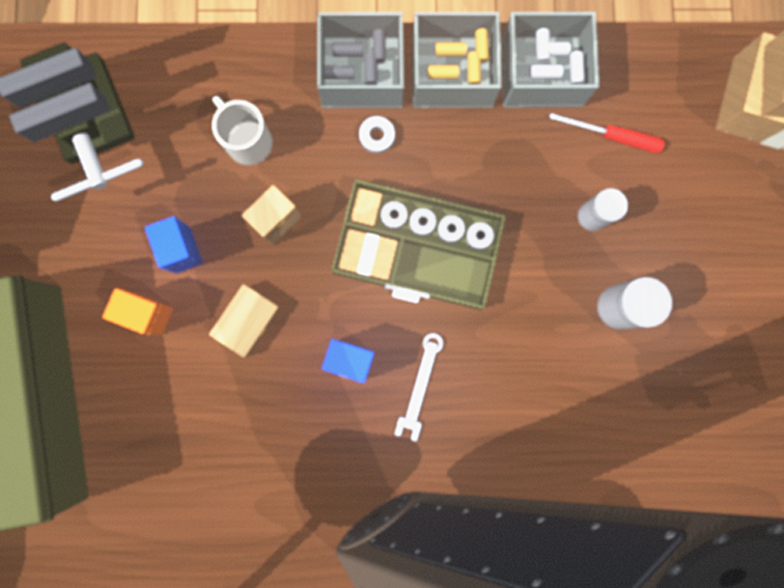

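The scene picture shows these candidates:
- **Canisters (top view):** slim (610,206), wide (647,302).
- **Cases (top view):** tall wooden (270,211), flat wooden (244,318), blue (172,243) and (348,360), orange (135,311).
- **Drawer:** its empty bay is at about (445,270).

I choose the slim canister and the wooden case at (270,211), and check both in a close crop.

```bash
cat > h.py <<'E'
from plant import r,capture,camera_model
import cv2,numpy as np
def unproj(n,uv,z,m=None):
    m=m or camera_model(n);R=cv2.Rodrigues(m["rvec"])[0];C=-R.T@m["tvec"]
    d=np.linalg.inv(m["camera_matrix"])@np.array([uv[0],uv[1],1.]);d=R.T@d
    return C+d*(z-C[2])/d[2]
def proj(n,P,m=None):
    m=m or camera_model(n)
    return cv2.projectPoints(np.array(P,float).reshape(-1,3),m["rvec"],m["tvec"],m["camera_matrix"],None)[0][:,0]
def crop(im,x,y,w,h,f): return cv2.resize(im[y:y+h,x:x+w],None,fx=f,fy=f,interpolation=cv2.INTER_CUBIC)
E
python3 - <<'E'
from h import *
im=capture("top")[:,:,::-1]
a=crop(im,160,120,70,60,5);b=crop(im,400,120,70,60,5);c=crop(im,225,120,140,110,5)[:300]
c=crop(im,225,120,140,105,5)
o=np.zeros((300+315,700,3),np.uint8) 
d=cv2.resize(c,(400,300))
cv2.imwrite("pics/c1.png",np.vstack([np.hstack([a,b]),np.hstack([d,np.zeros((300,300,3),np.uint8)])]))
k=1/1.4
for n,uv,z in [("can",(610,206),.09),("case",(270,211),.085),("RL",(355,183),.04),("RR",(504,214),.04),("FR",(485,305),.04),("FL",(333,272),.04)]:
    print(n,unproj("top",(uv[0]*k,uv[1]*k),z).round(4))
E
```

```text
can [ 0.6044 -0.2782  0.09  ]
case [0.6003 0.2649 0.085 ]
RL [0.6572 0.1311 0.04  ]
RR [ 0.603 -0.118  0.04 ]
FR [ 0.4507 -0.0827  0.04  ]
FL [0.5071 0.1679 0.04  ]
```

View pics/c1.png

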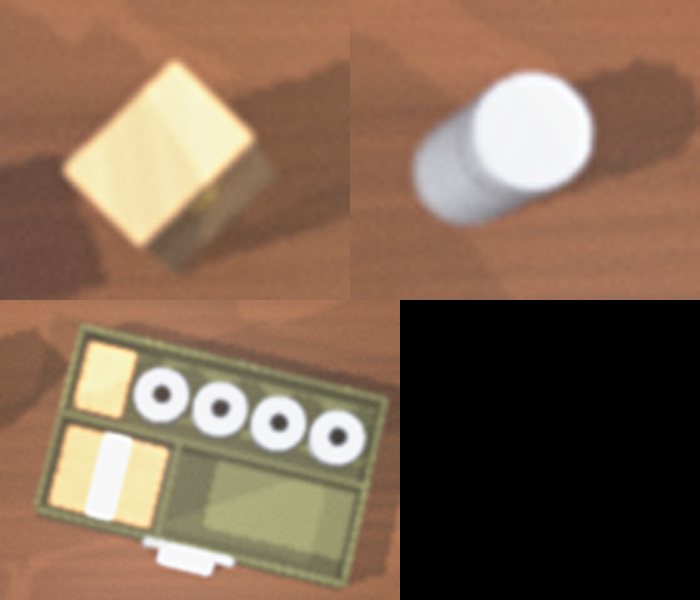

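The crop shows the tall case's brass clasp at (210,195) and the slim canister's top at (533,132). The empty bay is at (270,510) in the drawer inset. Both choices hold.

```bash
python3 - <<'E'
from h import *
U=lambda p,z:unproj("top",p,z)[:2]
c=[U((x/5+160,y/5+120),.085) for x,y in[(175,60),(255,137),(143,247),(63,170)]]
print("case",np.mean(c,0).round(4),[np.linalg.norm(c[i]-c[(i+1)%4]).round(4) for i in range(4)])
# image right side edge (255,137)-(143,247) is clasp (-x) side; +x dir = from that edge to opposite
v=(c[0]+c[3]-c[1]-c[2]);w=c[3]-c[2]; print("xdir",np.degrees(np.arctan2(v[1],v[0])), "long edge",np.degrees(np.arctan2(*(c[1]-c[2])[::-1])))
print("can",U((183/5+400,132/5+120),.09).round(4))
s=140/400
d=[U((x*s+225,y*s+120),.04) for x,y in[(82,25),(386,98),(344,284),(38,214)]]
cc=np.mean(d,0);v=d[0]+d[1]-d[2]-d[3];w=d[0]+d[3]-d[1]-d[2]
ya=np.degrees(np.arctan2(v[1],v[0])),np.degrees(np.arctan2(w[1],w[0]))-90
print("drawer",cc.round(4),ya,[np.linalg.norm(d[i]-d[(i+1)%4]).round(4) for i in range(4)])
a=np.radians(np.mean(ya));X=np.array([np.cos(a),np.sin(a)]);Y=np.array([-X[1],X[0]])
b=cc-(80-4-39)*1e-3*X-(130-4-76)*1e-3*Y
print("bay",b.round(4))
print("bay px",proj("top",[*b,.004]))
for p in d: print(proj("top",[*p,.04]))
m=camera_model("wrist");R=cv2.Rodrigues(m["rvec"])[0];C=-R.T@m["tvec"];st=r.get_state()
from scipy.spatial.transform import Rotation as Ro
T=Ro.from_euler("xyz",st["eef_rot"],degrees=True).as_matrix()
print("cam in tool",T.T@(C-st["tcp_pos"]),T.T@R.T[:,2])
E
```

```text
case [0.6004 0.2672] [np.float64(0.0505), np.float64(0.0699), np.float64(0.0502), np.float64(0.0701)]
xdir 45.689869119589076 long edge -44.93996868154292
can [ 0.606  -0.2802]
drawer [0.5536 0.0248] (np.float64(-13.479796598946239), np.float64(-13.70215006573298)) [np.float64(0.2566), np.float64(0.1571), np.float64(0.2539), np.float64(0.1604)]
bay [ 0.5059 -0.0151]
bay px [[315.34164302 196.1271871 ]]
[[253.7  128.75]]
[[360.1 154.3]]
[[345.4 219.4]]
[[238.3 194.9]]
cam in tool [ 6.60683422e-02 -9.95993831e-05 -1.47474135e-01] [-2.46192167e-01  2.33662225e-04  9.69221008e-01]
```

```bash
cat >> h.py <<'E'
def go(x,y,z,yaw):
    s=r.get_state();p=s["tcp_pos"];w=s["eef_rot"][2];a=np.radians(w)
    d=np.array([x,y,z])-p;c,n=np.cos(a),np.sin(a)
    t=np.array([c*d[0]+n*d[1],n*d[0]-c*d[1],-d[2]])/.12
    dw=(yaw-w+180)%360-180
    print("t",round(s["time_s"],2),"pos",p.round(4),"yaw",round(w,2),"-> shift",t.round(3),"turn",round(-dw/360,4))
E
python3 - <<'E'
from h import *
print("wide",unproj("top",(647/1.4,302/1.4),.115))
go(.606,-.280,.20,-164.2)
E
```

```text
wide [ 0.4483944  -0.31960475  0.115     ]
t 0.15 pos [ 0.1837 -0.6492  0.2369] yaw -164.2 -> shift [-4.224  2.002  0.307] turn -0.0
```

drive_tool:
  increments:
    - [[1,-0.5,0.25,0,0],[1,-1,0.5,0,0],[1,-1,0.5,0,0]]

```text
time_s: 0.52
tcp_pos: [0.2853, -0.5568, 0.2377]
eef_rot: [180.0, 0.0, -164.0]
contact_force: [0.2, 0.4, -0.4]
gripper_width: 0.0879
gripper_force: 0.0
```

drive_tool:
  increments:
    - [[1,-0.5,0.25,0,0],[1,-1,0.5,0,0],[1,-1,0.5,0,0]]

```text
time_s: 0.9
tcp_pos: [0.3842, -0.4667, 0.2375]
eef_rot: [180.0, 0.0, -164.0]
contact_force: [-0.0, -0.9, 0.3]
gripper_width: 0.0878
gripper_force: 0.0
```

drive_tool:
  increments:
    - [[1,-0.5,0.25,0,0],[1,-1,0.5,0,0],[1,-1,0.5,0,0]]

```text
time_s: 1.27
tcp_pos: [0.4831, -0.3767, 0.2372]
eef_rot: [180.0, -0.0, -164.0]
contact_force: [-0.8, -0.1, 0.6]
gripper_width: 0.0873
gripper_force: 0.0
```

drive_tool:
  increments:
    - [[1,-0.4,0.2,0,0],[1,-0.8,0.4,0,0],[1,-0.8,0.4,0,0],[1,-0.8,0.4,0,0]]

```text
time_s: 1.78
tcp_pos: [0.5598, -0.3066, 0.2372]
eef_rot: [180.0, -0.1, -164.2]
contact_force: [0.6, 0.2, -0.6]
gripper_width: 0.0876
gripper_force: 0.0
```

```bash
python3 - <<'E'
from h import *
m=camera_model("wrist");im=capture("wrist")[:,:,::-1]
cv2.imwrite("pics/w1.png",im)
print(proj("wrist",[[.606,-.280,.09],[.606,-.28,0]],m))
np.save("m1.npy",m,allow_pickle=True)
go(.606,-.280,.06,-164.2)
E
```

```text
[[291.07920633 256.53588569]
 [287.96222873 228.22092809]]
t 1.82 pos [ 0.5595 -0.307   0.2374] yaw -164.26 -> shift [-0.434  0.111  1.478] turn -0.0002
```

View pics/w1.png

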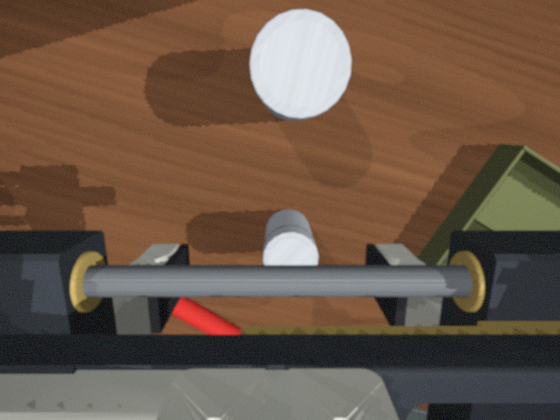

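The wrist picture shows the slim canister's top centred at (291,256), exactly where the estimate projects. I'll descend on it.

drive_tool:
  increments:
    - [[1,-0.43,0.11,0,0],[1,-0.43,0.11,0.3,0],[1,-0.43,0.11,0.7,0],[1,-0.43,0.11,0.7,0]]

```text
time_s: 2.33
tcp_pos: [0.6032, -0.2798, 0.15]
eef_rot: [179.8, -0.4, -164.3]
contact_force: [0.0, -0.7, 0.7]
gripper_width: 0.0875
gripper_force: 0.0
```

drive_tool:
  increments:
    - [[1,0,0,0.3,0],[1,0,0,0.55,0],[1,0,0,0.77,0],[1,0,0,0.77,0],[1,0,0,0.77,0]]

```text
time_s: 2.95
tcp_pos: [0.6077, -0.2801, 0.0637]
eef_rot: [-179.9, 0.1, -164.2]
contact_force: [0.1, 0.3, -0.0]
gripper_width: 0.0877
gripper_force: 0.0
```

drive_tool:
  increments:
    - [[-0.5,0,0,0,0],[-0.5,0,0,0,0],[-0.5,0,0,0,0],[-0.5,0,0,0,0],[-0.5,0,0,0,0]]
  squeeze: 25

```text
time_s: 3.58
tcp_pos: [0.6068, -0.2794, 0.0614]
eef_rot: [-180.0, 0.0, -164.2]
contact_force: [-0.2, -0.3, 0.8]
gripper_width: 0.0514
gripper_force: 25.0
```

drive_tool:
  increments:
    - [[-0.5,0,0,-0.15,0],[-0.5,0,0,-0.4,0],[-0.5,0,0,-0.7,0],[-0.5,0,0,-0.9,0],[-0.5,0,0,-0.9,0]]

```text
time_s: 4.2
tcp_pos: [0.6076, -0.2793, 0.172]
eef_rot: [-179.9, 0.2, -164.2]
contact_force: [0.5, 0.5, -3.4]
gripper_width: 0.0514
gripper_force: 25.0
```

```bash
python3 - <<'E'
from h import *
print(r.get_state()["gripper_width"])
go(.4965,-.054,.17,-103.6)
E
```

```text
0.05137312648939661
t 4.2 pos [ 0.6076 -0.2793  0.172 ] yaw -164.19 -> shift [0.379 2.059 0.017] turn -0.1683
```

drive_tool:
  increments:
    - [[-0.5,0.05,0.25,0,0],[-0.5,0.11,0.6,0,0],[-0.5,0.19,1,0,0],[-0.5,0.19,1,0,0]]

```text
time_s: 4.7
tcp_pos: [0.5496, -0.1675, 0.1682]
eef_rot: [179.9, -0.1, -164.1]
contact_force: [-0.3, -0.2, -3.3]
gripper_width: 0.0517
gripper_force: 25.0
```

drive_tool:
  increments:
    - [[-0.5,0.05,0.3,0,-0.02],[-0.5,0.11,0.6,0,-0.045],[-0.5,0.19,1,0,-0.07],[-0.5,0.19,1,0,-0.095],[-0.5,0.19,1,0,-0.12]]

```text
time_s: 5.32
tcp_pos: [0.4968, -0.0603, 0.1686]
eef_rot: [180.0, -0.0, -120.6]
contact_force: [0.5, 0.6, -3.3]
gripper_width: 0.0517
gripper_force: 25.0
```

drive_tool:
  increments:
    - [[-0.5,0,0,0,-0.025],[-0.5,0,0,0,-0.048],[-0.5,0,0,0,-0.048],[-0.5,0,0,0,-0.048]]

```text
time_s: 5.82
tcp_pos: [0.4971, -0.0609, 0.1687]
eef_rot: [180.0, -0.0, -103.9]
contact_force: [0.5, -0.1, -2.9]
gripper_width: 0.0518
gripper_force: 25.0
```

```bash
python3 - <<'E'
from h import *
go(.4965,-.054,.17,-103.6)
m=camera_model("wrist");im=capture("wrist")[:,:,::-1].copy()
a=np.radians(-13.6);X=np.array([np.cos(a),np.sin(a)]);Y=np.array([-X[1],X[0]]);b=np.array([.5059,-.0151])
P=[[*(b+i*.039*X+j*.076*Y),.04] for i,j in[(-1,-1),(-1,1),(1,1),(1,-1)]]
for n,i in(("wrist",im),("top",capture("top")[:,:,::-1].copy())):
    q=proj(n,P,m if n=="wrist" else None);print(n,q.round(0).tolist())
    if n=="top": i=crop(i,230,120,140,110,5);q=(q-[230,120])*5
    cv2.polylines(i,[q.astype(int)],True,(0,0,255),1);cv2.imwrite(f"pics/{n}2.png",i)
E
```

```text
t 5.83 pos [ 0.4971 -0.0609  0.1687] yaw -103.92 -> shift [-0.054  0.019 -0.011] turn -0.0009
wrist [[327.0, 172.0], [322.0, 335.0], [238.0, 335.0], [232.0, 172.0]]
top [[345.0, 218.0], [281.0, 203.0], [289.0, 171.0], [352.0, 186.0]]
```

View pics/wrist2.png

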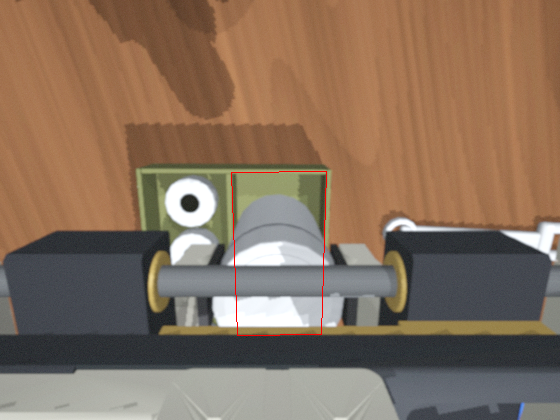

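The red outline of the predicted bay coincides with the inner rim: end wall at row 172, sides at columns 232 and 327. I'll lower the canister.

drive_tool:
  increments:
    - [[-0.5,-0.05,0.02,0,0],[-0.5,-0.05,0.02,0.25,0],[-0.5,-0.05,0.02,0.5,0],[-0.5,-0.05,0.02,0.7,0],[-0.5,-0.05,0.02,0.7,0]]

```text
time_s: 6.55
tcp_pos: [0.4951, -0.0542, 0.0838]
eef_rot: [179.8, -0.1, -103.7]
contact_force: [0.3, -0.1, -2.5]
gripper_width: 0.0517
gripper_force: 25.0
```

drive_tool:
  increments:
    - [[-0.5,0,0,0.08,0],[-0.5,0,0,0.15,0],[-0.5,0,0,0.15,0],[-0.5,0,0,0.15,0]]

```text
time_s: 7.05
tcp_pos: [0.4966, -0.0542, 0.0675]
eef_rot: [-180.0, 0.0, -103.7]
contact_force: [0.9, -0.6, -3.8]
gripper_width: 0.0516
gripper_force: 25.0
```

drive_tool:
  increments:
    - [[-0.5,0,0,0.01,0],[-0.5,0,0,0.02,0],[-0.5,0,0,0.02,0],[-0.5,0,0,0.02,0]]

```text
time_s: 7.55
tcp_pos: [0.4967, -0.0542, 0.0653]
eef_rot: [-180.0, 0.0, -103.7]
contact_force: [-1.9, -0.1, 5.2]
gripper_width: 0.0513
gripper_force: 25.0
```

The canister is resting on the drawer floor, so I'll release it and lift away.

drive_tool:
  increments:
    - [[1,0,0,0,0],[1,0,0,0,0],[1,0,0,0,0],[1,0,0,0,0],[1,0,0,0,0]]

```text
time_s: 8.18
tcp_pos: [0.4964, -0.0543, 0.0647]
eef_rot: [180.0, -0.0, -103.7]
contact_force: [-0.5, -0.3, -0.0]
gripper_width: 0.0868
gripper_force: 0.0
```

drive_tool:
  increments:
    - [[1,0,0,-0.1,0],[1,0,0,-0.4,0],[1,0,0,-0.8,0],[1,0,0,-1,0],[1,0,0,-1,0]]

```text
time_s: 8.8
tcp_pos: [0.4977, -0.054, 0.1878]
eef_rot: [-179.7, 0.1, -103.7]
contact_force: [-0.0, -0.3, -0.1]
gripper_width: 0.0874
gripper_force: 0.0
```

```bash
python3 - <<'E'
from h import *
go(.6004,.2672,.18,-44.5)
E
```

```text
t 8.8 pos [ 0.4977 -0.054   0.1878] yaw -103.7 -> shift [-2.803 -0.197  0.065] turn -0.1644
```

drive_tool:
  increments:
    - [[1,-0.4,0,0,0],[1,-0.93,-0.06,0,0],[1,-0.93,-0.06,0,0]]

```text
time_s: 9.18
tcp_pos: [0.5307, 0.0553, 0.1841]
eef_rot: [180.0, -0.0, -103.5]
contact_force: [-0.0, -0.5, 0.1]
gripper_width: 0.0877
gripper_force: 0.0
```

drive_tool:
  increments:
    - [[1,-0.4,0,0,0],[1,-0.93,-0.06,0,0],[1,-0.93,-0.06,0,0]]

```text
time_s: 9.55
tcp_pos: [0.5639, 0.1618, 0.1837]
eef_rot: [180.0, -0.0, -103.6]
contact_force: [-0.6, -0.5, -0.6]
gripper_width: 0.0877
gripper_force: 0.0
```

drive_tool:
  increments:
    - [[1,-0.4,0,0,-0.025],[1,-0.8,-0.06,0,-0.052],[1,-0.8,-0.06,0,-0.08],[1,-0.8,-0.06,0,-0.108],[1,-0.8,-0.06,0,-0.135]]

```text
time_s: 10.18
tcp_pos: [0.5925, 0.2496, 0.184]
eef_rot: [179.9, 0.0, -54.8]
contact_force: [-0.1, -0.2, 0.3]
gripper_width: 0.0879
gripper_force: 0.0
```

drive_tool:
  increments:
    - [[1,0,0,0,-0.029],[1,0,0,0,-0.029],[1,0,0,0,-0.029]]

```text
time_s: 10.55
tcp_pos: [0.5929, 0.2501, 0.1846]
eef_rot: [180.0, 0.0, -44.9]
contact_force: [-0.4, -0.2, -0.5]
gripper_width: 0.0876
gripper_force: 0.0
```

```bash
python3 - <<'E'
from h import *
go(.6004,.2672,.06,-44.5)
m=camera_model("wrist");im=capture("wrist")[:,:,::-1].copy()
a=np.radians(45.4);X=np.array([np.cos(a),np.sin(a)]);Y=np.array([-X[1],X[0]]);b=np.array([.6004,.2672])
q=proj("wrist",[[*(b+i*.025*X+j*.035*Y),.085] for i,j in[(-1,-1),(-1,1),(1,1),(1,-1)]],m)
cv2.polylines(im,[q.astype(int)],True,(0,0,255),1);cv2.imwrite("pics/w3.png",im)
E
```

```text
t 10.55 pos [0.5929 0.2501 0.1846] yaw -44.94 -> shift [-0.056 -0.145  1.038] turn -0.0012
```

View pics/w3.png

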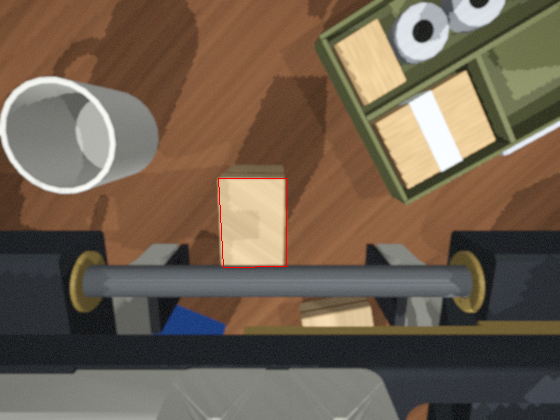

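The outline sits on the case's top at (253,223), and nothing stands in the fingers' way.

drive_tool:
  increments:
    - [[1,-0.06,-0.145,0,-0.001],[1,-0.06,-0.145,0.1,-0.001],[1,-0.06,-0.145,0.4,-0.001],[1,-0.06,-0.145,0.6,-0.001],[1,-0.06,-0.145,0.6,-0.001]]

```text
time_s: 11.22
tcp_pos: [0.5988, 0.2673, 0.11]
eef_rot: [179.7, 0.0, -44.4]
contact_force: [-0.0, -0.3, 1.0]
gripper_width: 0.0877
gripper_force: 0.0
```

drive_tool:
  increments:
    - [[1,0,0,0.2,0],[1,0,0,0.43,0],[1,0,0,0.43,0],[1,0,0,0.43,0]]

```text
time_s: 11.72
tcp_pos: [0.601, 0.2687, 0.0627]
eef_rot: [-179.9, -0.0, -44.3]
contact_force: [0.1, 0.6, -0.0]
gripper_width: 0.0876
gripper_force: 0.0
```

drive_tool:
  increments:
    - [[-0.5,0,0,0,0],[-0.5,0,0,0,0],[-0.5,0,0,0,0],[-0.5,0,0,0,0],[-0.5,0,0,0,0]]
  squeeze: 25

```text
time_s: 12.35
tcp_pos: [0.6008, 0.2687, 0.0615]
eef_rot: [-179.9, -0.0, -44.3]
contact_force: [1.4, 1.5, 0.7]
gripper_width: 0.0499
gripper_force: 24.9
```

drive_tool:
  increments:
    - [[-0.5,0,0,-0.15,0],[-0.5,0,0,-0.4,0],[-0.5,0,0,-0.8,0],[-0.5,0,0,-1,0],[-0.5,0,0,-1,0]]

```text
time_s: 12.98
tcp_pos: [0.6008, 0.2686, 0.184]
eef_rot: [-179.8, -0.0, -44.3]
contact_force: [-0.4, -0.5, -4.1]
gripper_width: 0.0501
gripper_force: 24.9
```

```bash
python3 - <<'E'
from h import *
go(.5132,.015,.18,-103.6)
E
```

```text
t 12.97 pos [0.6008 0.2686 0.184 ] yaw -44.32 -> shift [0.954 2.022 0.033] turn 0.1647
```

drive_tool:
  increments:
    - [[-0.5,0.12,0.25,0,0],[-0.5,0.3,0.6,0,0],[-0.5,0.47,1,0,0],[-0.5,0.47,1,0,0]]

```text
time_s: 13.48
tcp_pos: [0.5539, 0.1394, 0.1797]
eef_rot: [179.8, 0.1, -44.5]
contact_force: [0.6, 1.2, -3.5]
gripper_width: 0.0501
gripper_force: 24.9
```

drive_tool:
  increments:
    - [[-0.5,0.12,0.25,0,0.02],[-0.5,0.3,0.6,0,0.045],[-0.5,0.48,1,0,0.07],[-0.5,0.48,1,0,0.095],[-0.5,0.48,1,0,0.12]]

```text
time_s: 14.1
tcp_pos: [0.5132, 0.0162, 0.1801]
eef_rot: [179.9, -0.0, -87.9]
contact_force: [0.2, 0.3, -3.2]
gripper_width: 0.0497
gripper_force: 24.9
```

drive_tool:
  increments:
    - [[-0.5,0,0,0,0.025],[-0.5,0,0,0,0.045],[-0.5,0,0,0,0.045],[-0.5,0,0,0,0.045]]

```text
time_s: 14.6
tcp_pos: [0.5138, 0.0169, 0.1805]
eef_rot: [179.9, -0.0, -103.6]
contact_force: [0.3, 0.4, -2.5]
gripper_width: 0.0501
gripper_force: 24.9
```

```bash
python3 - <<'E'
from h import *
go(.5132,.015,.075,-103.6)
m=camera_model("wrist");im=capture("wrist")[:,:,::-1].copy()
a=np.radians(-13.6);X=np.array([np.cos(a),np.sin(a)]);Y=np.array([-X[1],X[0]]);b=np.array([.5059,-.0151])
th=np.linspace(0,2*np.pi,40)
q=proj("wrist",[[*(b-.04*Y+.026*np.array([np.cos(t),np.sin(t)])),.094] for t in th],m)
p=proj("wrist",[[*(b+i*.039*X+j*.076*Y),.04] for i,j in[(-1,-1),(-1,1),(1,1),(1,-1)]],m)
for k in(p,q): cv2.polylines(im,[k.astype(int)],True,(0,0,255),1)
cv2.imwrite("pics/w4.png",im)
E
```

```text
t 14.6 pos [0.5138 0.0169 0.1805] yaw -103.56 -> shift [0.016 0.001 0.88 ] turn 0.0001
```

View pics/w4.png

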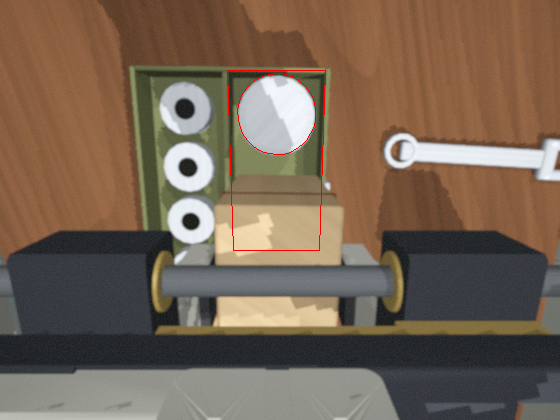

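The canister's top lies on its predicted circle (277,113), and the case is held square with its clasp towards the front. I'll lower the case.

drive_tool:
  increments:
    - [[-0.5,0.01,0,0.2,0],[-0.5,0.01,0,0.45,0],[-0.5,0.01,0,0.65,0],[-0.5,0.01,0,0.8,0],[-0.5,0.01,0,0.8,0]]

```text
time_s: 15.28
tcp_pos: [0.5128, 0.0153, 0.0839]
eef_rot: [179.9, -0.1, -103.7]
contact_force: [0.2, -0.3, -2.7]
gripper_width: 0.05
gripper_force: 24.9
```

drive_tool:
  increments:
    - [[-0.5,0,0,0.07,0],[-0.5,0,0,0.13,0],[-0.5,0,0,0.13,0],[-0.5,0,0,0.13,0]]

```text
time_s: 15.78
tcp_pos: [0.514, 0.0157, 0.0698]
eef_rot: [-180.0, 0.0, -103.7]
contact_force: [0.0, 0.8, -3.4]
gripper_width: 0.0501
gripper_force: 24.9
```

drive_tool:
  increments:
    - [[-0.5,0,0,0.015,0],[-0.5,0,0,0.03,0],[-0.5,0,0,0.037,0],[-0.5,0,0,0.037,0],[-0.5,0,0,0.037,0]]

```text
time_s: 16.4
tcp_pos: [0.5138, 0.0156, 0.0654]
eef_rot: [-180.0, 0.0, -103.7]
contact_force: [-1.5, 0.4, 3.3]
gripper_width: 0.0501
gripper_force: 24.9
```

The case is touching the drawer floor, so I'll release it and rise.

drive_tool:
  increments:
    - [[1,0,0,0,0],[1,0,0,0,0],[1,0,0,0,0],[1,0,0,0,0],[1,0,0,0,0]]

```text
time_s: 17.02
tcp_pos: [0.5138, 0.0156, 0.0651]
eef_rot: [-180.0, 0.0, -103.7]
contact_force: [0.0, 0.6, 0.0]
gripper_width: 0.0871
gripper_force: 0.0
```

drive_tool:
  increments:
    - [[1,0,0,-0.1,0],[1,0,0,-0.4,0],[1,0,0,-0.8,0],[1,0,0,-1,0],[1,0,0,-1,0]]

```text
time_s: 17.65
tcp_pos: [0.5151, 0.016, 0.1882]
eef_rot: [-179.7, 0.2, -103.7]
contact_force: [-0.4, -0.2, -1.0]
gripper_width: 0.0881
gripper_force: 0.0
```

drive_tool:
  increments:
    - [[1,0.2,0,-0.3,0],[1,0.6,0,-0.5,0],[1,1,0,-0.5,0],[1,1,0,-0.5,0],[1,1,0,-0.5,0]]

```text
time_s: 18.27
tcp_pos: [0.485, -0.101, 0.2447]
eef_rot: [180.0, -0.0, -103.8]
contact_force: [1.0, 0.4, -0.4]
gripper_width: 0.0877
gripper_force: 0.0
```

drive_tool:
  increments:
    - [[1,0.3,0,0,0],[1,0.8,0,0,0],[1,1,0,0,0],[1,1,0,0,0],[1,1,0,0,0]]

```text
time_s: 18.9
tcp_pos: [0.4572, -0.2167, 0.2448]
eef_rot: [180.0, 0.0, -103.7]
contact_force: [0.5, 0.0, -0.5]
gripper_width: 0.0876
gripper_force: 0.0
```

```bash
python3 - <<'E'
from h import *
a=crop(capture("scene")[:,:,::-1],200,160,160,120,4)
b=crop(capture("top")[:,:,::-1],225,110,140,120,4)
cv2.imwrite("pics/f.png",cv2.resize(np.hstack([a,b]),None,fx=.66,fy=.66,interpolation=cv2.INTER_AREA))
E
```

```text
(no output)
```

View pics/f.png

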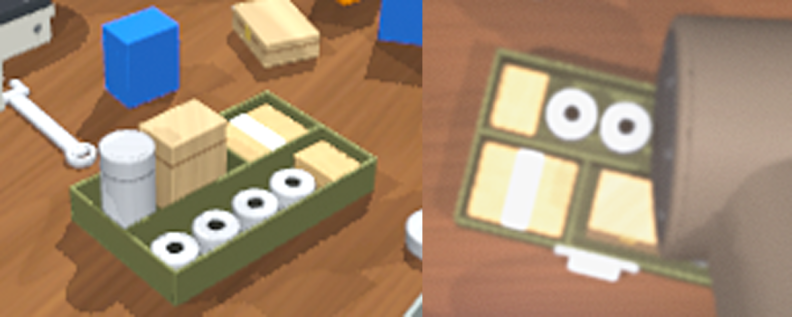

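The final picture shows the canister (127,180) and the case (185,150) upright side by side in the bay. The case is square to the partitions, and the drawer hasn't moved.

```bash
python3 -c "
from plant import job
print(job.close_job())"
```

```text
the job is handed in; nothing more can be done
None
```

The slim canister and the tall wooden case are packed upright side by side in the empty bay, with the case square to the drawer, and the job was handed in at about 19 s of the 58 s allowed.

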